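Shut and bolt the soil-sample case

ROBOT

A 6-joint arm with a two-finger parallel gripper is mounted at the origin on the work surface. World frame = base frame: x ahead of the robot, y to its left, z up, the work surface at z = 0. Lengths are in mm, angles in rad, forces in N, time in s.
With the tool pointing down it reaches from about 275 to 750 mm from the base axis. Payload 10.2 kg.
Tool frame: the origin (TCP) lies between the finger pads; the fingertips stand 8 mm ahead of it and the grasp point (between the pads) lies 11 mm behind it; z points along the fingers, x is the direction in which the jaws open and shut, and the axes are right-handed (so a half turn about z gives the same grasp; the last joint's range is limited). The gripper opens to 85 mm and grips with 20 to 120 N. Pads are 22 mm wide; open, the fingers measure 114 mm over their backs; the gripper's body (76 mm by 85 mm) begins 54 mm behind the grasp point. The pads swing forward as they close: fully open they stand 13 mm farther back than shut.
Start: joints at [-1.393, 0.313, 1.498, -0, 1.331, -0.223], TCP at [204.819, -483.405, 213.894] pointing down, gripper open.
Joint ranges: [-2.94, 2.94], [-0.97, 2.17], [0.19, 2.56], [-1.23, 4.37], [0.02, 3.11], [-2.88, 2.88]. Speed limits (rad/s): [2.39, 2.39, 3.01, 3.14, 3.14, 3.14].

INTERFACE

Orientations are given as a unit quaternion [w, x, y, z].
In Python, from rig import sense, eyes, ctrl gives the robot as it stands.
- The arm moves only by the tool move_arm, never from a script. Its argument "rows" is a list that holds one entry, the list of rows, each a list of 5 numbers: the shift along the tool's x, y, z in mm, then the turn about the tool's z in units of 6 degrees (1.0 is 6 degrees), then the gripper command: -1 is shut, 1 is fully open, values between are in proportion. In form: [[[dx, dy, dz, roll, jaw], ...]]. A call has 1 to 12 rows; each row is the pose to reach, as a shift and turn from the pose measured when the call began, along the tool's axes at that moment; what a row does not reach only later rows make up. A row lasts 1/8 s, in which the tool goes at most 62.5 mm and 10.7 degrees, less where a joint would pass 70% of its speed; a pose out of reach is approached as far as the arm can. A call with a gripper value outside its range is refused whole. The fingers move at their own pace and stop on an object; "squeeze" is the grip in N (left out, the last holds). Time passes only in rows, so rows that repeat a pose let the fingers close. It gives the time, the measured TCP pose, the force and the opening at its end, in the units of the state.
- sense(): the state, without advancing time (a new reading comes with each control period).
- eyes.capture(name): name is "side" or "top"; returns a dict with "color" (480x640x3 uint8, blue, green, red), "vertical_fov" (degrees; the focal length in pixels is half the picture's height over the tangent of half this angle, whatever the lens; pixels are square), "cx", "cy" (the principal point, pixels), "xyz" and "attitude" of the camera in the world. Camera axes: x right, y down, z forward; pixel columns grow to the right and rows downward; lengths in mm; the calibration is good to about 2 mm. A picture is of the moment at which its call begins. There is no depth.
- ctrl.finish_job(): hands the job in, once; it reports no verdict.
The state is a dict: "time_s": time; "joints": joint angles; "dq": joint speeds; "tau": joint torques, N m; "eef_pos": TCP position; "ee_rot": TCP orientation; "force": force on the tool from outside, world axes, zero at the start; "wrist_torque": the same for the moment, N m; "grip_width": opening from 0.0 (shut) to 1.0 (fully open).
Only numpy, scipy, OpenCV 4.12 (cv2) and the standard library are available. Lean on these libraries where they do the work, as an engineer would, in place of code of your own. Each camera call takes 0.05 s, during which the arm holds its last target. There are 200 camera calls.

TASK

Slide the lid of the blue soil-sample case fully shut, then push its steel bolt by the red knob across into the yellow keeper until the tip bears firmly on the stop hidden inside: feel for the stop and keep a steady gentle push on it for half a second (about 12 N, well short of 22 N), never ram it. Leave the case shut and bolted, and do not disturb the other things on the bench or the tins in the case.

Things in the scene. Friction and masses are not known exactly. Their poses are not given: they have to be found in the camera images.
- sample_case: Blue open case fixed to the bench, 200 (x) x 180 (y) x 62 mm high. Origin: centre of its underside, z up. Its +x is the lid's shutting direction, its -y the bolt's locking direction. On its +y side an aluminium C-rail for the bolt runs along y at case x = 40 mm, y = 97 to 260 mm, top 86.5 mm above the bench, slotted on top for the knob; the bolt has 1.5 mm play in it.
- lid: Aluminium lid, 200 x 184 x 6 mm, top 68 mm above the bench, sliding along the case's x; it carries the black grip block and the yellow keeper. Origin: centre of its underside: fully shut (against its end stop) it is at case x = 0; it starts 40 to 90 mm open, at negative case x. Axes as the case. It stays where it is left; moving it takes about 3 N.
- lid_handle (a point): Centre of the top face of the lid's black grip block: 14 mm (case x) x 64 mm (case y), standing 30 mm above the lid's top; this point is 98 mm above the bench. Axes as the case. Push its -x face towards the case's +x to shut the lid.
- bolt: Steel sliding bolt held in the rail, free to slide along it: bar 16 wide x 12 high x 130 mm long with a rounded nose at its -y end. Origin: underside of the bar right under the knob, 70 mm above the bench. Axes as the case within a few degrees. Mass about 0.2 kg; sliding takes about 1 to 3 N, a little more of a push by the knob being lost to rubbing as the bolt bears on the stop.
- bolt_tip (a point): Foremost point of the bolt's nose, at mid-height of the bar, 60 mm towards the bolt's -y from the knob's axis, 76 mm above the bench. It starts 8 to 26 mm outside the keeper's mouth (measured along the case's y).
- bolt_knob (a point): Centre of the top of the bolt's red knob: upright cylinder 18 mm in diameter, from 89 to 125 mm above the bench. Push its +y side towards the case's -y to lock, or pinch it from above.
- keeper (a point): Yellow roofed socket on the lid's +y edge, 33 wide, 56 long, top 88.5 mm above the bench. Origin: centre of its mouth; lid shut: case x = 40, y = 92 mm, 76 mm above the bench, in line with the bolt. Axes as the case. Bore towards -y, 21 mm wide. A hard stop inside, out of sight, 18 to 43 mm from the mouth, differs each time: creep in and find it by feel. Bolt on keeper: never over 22 N.
- tube_rack: Bystander: pink rack 160 x 75 mm with four blue-capped tubes, 102 mm high. Origin: centre of underside.
- reagent_bottle: Bystander: amber bottle, diameter 66, height 150 mm. Origin: centre of underside.
- sample_jar: Bystander: jar with white cap, diameter 70, height 80 mm. Origin: centre of underside.
- beaker: Bystander: white beaker, diameter 80, height 95 mm. Origin: centre of underside.
- tin_a: Bystander: sample tin standing in the case, diameter 60, height 42 mm, below the lid. Origin: centre of underside.
- tin_b: Bystander: second such tin in the case.
Mind the look-alikes: they are no part of the job. Leave any orange look-alike of the bolt alone.

How it is judged (in metres and radians):
On the way, in this order (a step that is already met when the one before it is completed fails the run):
1. the lid is fully shut (within 2.5 mm) before the bolt enters the keeper (x of lid in the frame of sample_case above -0.0025 m and not (y of bolt_tip in the frame of keeper below 0 m)), for 0.1 s.
2. the bolt's tip is at least 15 mm inside the keeper and bears on its hidden stop with 5 N or more for 0.4 s (y of bolt_tip in the frame of keeper below -0.015 m and x of bolt_tip in the frame of keeper between -0.006 and 0.006 m and z of bolt_tip in the frame of keeper between -0.006 and 0.006 m and contact force between bolt and lid above 5 N), for 0.4 s.
At the end, for the whole second after the job is handed in: The lid is shut within 3 mm, the bolt's tip is at least 15 mm inside the keeper and within 6 mm of its bore's centre line, and the bolt is at rest and released (x of lid in the frame of sample_case above -0.003 m and y of bolt_tip in the frame of keeper below -0.015 m and x of bolt_tip in the frame of keeper between -0.006 and 0.006 m and z of bolt_tip in the frame of keeper between -0.006 and 0.006 m and linear speed of bolt below 0.01 m/s); the robot touches nothing.
It fails at once if the bolt is rammed: more than 22 N between bolt and keeper (contact force between bolt and lid above 22 N).
It fails at once if a bystander or a tin is moved by more than 20 mm (distance of any of tube_rack, reagent_bottle, sample_jar, beaker, tin_a, tin_b from where it was at the start of the episode above 0.02 m).
It also fails if it takes over 54 s, if anything falls off the work surface, if the arm or the gripper's body presses on something with over 40 N, if the wrist force passes 120 N, or if a joint passes its speed limit or range.

## Working session

There is one attempt and no reset: what is moved stays moved. The work goes in short steps, Python scripts to look and compute and a tool call to move; the robot and the scene stay as the last step left them, time stands still between calls to the robot, and variables do not carry over. Pictures are saved under pics/ and viewed, about 8 in all and at most 12, crops included, and the job is handed in when it is done.

Besides the shell and the picture viewer there is one more tool, called after "Call:" as name(argument=value, ...), one argument or row to a line, values as JSON. move_arm: Moves the arm, as the interface text tells. Its arguments: {"type":"object","properties":{"rows":{"type":"array","items":{"type":"array","items":{"type":"array","items":{"type":"number"}}}},"squeeze":{"type":"number"}},"required":["rows"]}

```bash
ls; mkdir -p pics; cat > h.py <<'E'
import numpy as np, cv2
from rig import sense, eyes, ctrl
from scipy.spatial.transform import Rotation as R
def rot(q):
    q=np.array(q,float)
    return R.from_quat([q[1],q[2],q[3],q[0]]).as_matrix() if q.size==4 else q.reshape(3,3)
def shot(n,f):
    c=eyes.capture(n); cv2.imwrite('pics/'+f,c['color']); np.save('pics/'+f+'.npy',{k:v for k,v in c.items() if k!='color'},allow_pickle=True); return c
def load(f): return np.load('pics/'+f+'.npy',allow_pickle=True).item()
def foc(c): return 240/np.tan(np.radians(c['vertical_fov'])/2)
def ray(c,u,v):
    f=foc(c); return rot(c['attitude'])@np.array([(u-c['cx'])/f,(v-c['cy'])/f,1])
def at(c,u,v,z):
    d=ray(c,u,v); p=np.array(c['xyz'],float); return p+d*(z-p[2])/d[2]
def proj(c,p):
    q=rot(c['attitude']).T@(np.array(p,float)-np.array(c['xyz'])); f=foc(c); return q[:2]/q[2]*f+[c['cx'],c['cy']]
E
python3 - <<'E'
from h import *
for n in('top','side'):
    c=shot(n,n+'1.png'); print({k:v for k,v in c.items() if k!='color'})
print(sense())
E
```

```text
pics
{'vertical_fov': 44.76713944051809, 'cx': 316.48018678712737, 'cy': 242.20629526119345, 'xyz': array([ 204.2293074 ,  -15.1170029 , 1500.41719346]), 'attitude': array([-0.06061302,  0.70866542, -0.70017082,  0.06229134])}
{'vertical_fov': 54.95163142719854, 'cx': 319.15129299056093, 'cy': 237.4216001292416, 'xyz': array([ 36.04173694, 597.5452412 , 831.06096447]), 'attitude': array([ 0.11135466, -0.28129854,  0.87509743, -0.37772445])}
{'time_s': 0.1, 'joints': array([-1.39341389e+00,  3.13378530e-01,  1.49829847e+00,  3.64093108e-06,
        1.33098375e+00, -2.23420023e-01]), 'dq': array([-0.00170608, -0.00168754, -0.00146034,  0.00052601,  0.00042344,
       -0.00075171]), 'tau': array([ 1.87837730e-03, -4.12902188e+01, -2.60141283e+01, -2.17443376e-04,
        3.04028348e-03,  1.30412741e-05]), 'eef_pos': array([ 204.77273815, -483.17875517,  213.42382751]), 'ee_rot': array([-3.87444183e-04,  8.33713420e-01, -5.52197109e-01, -3.67560626e-04]), 'force': array([ 0.06975472, -0.05741716, -0.96150667]), 'wrist_torque': array([-0.00623167, -0.00586915,  0.04777334]), 'grip_width': 0.9994400280122314}
```

View pics/top1.png

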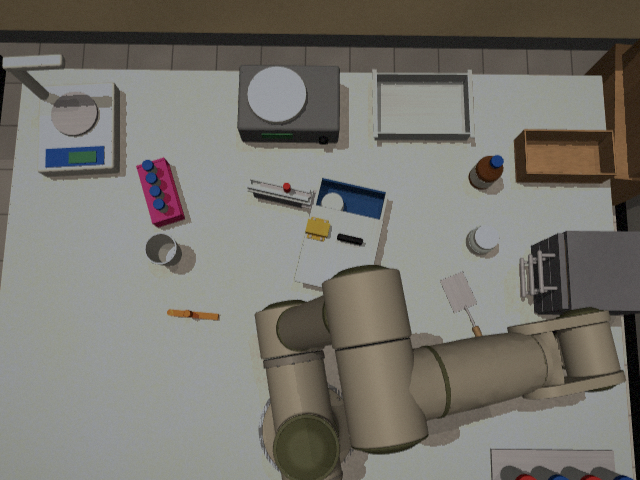

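View pics/side1.png

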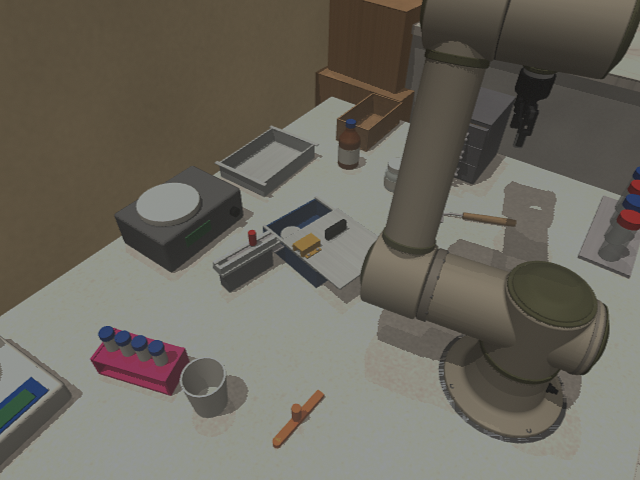

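The top view shows image up = +x and left = +y. The case is at about (345,225), the red knob at (287,187), the yellow keeper at (318,228) and the grip block at (350,239). The orange look-alike is at (193,315). I'll zoom in next.

```bash
python3 - <<'E'
from h import *
a=cv2.imread('pics/top1.png')[165:305,235:405]; b=cv2.imread('pics/side1.png')[190:300,205:395]
a=cv2.resize(a,None,fx=4,fy=4,interpolation=cv2.INTER_CUBIC)
cv2.imwrite('pics/z1.png',a)
c=load('top1.png')
for n,u,v,z in [('knob',287,187,125),('keeper',318,228,88),('grip',350,239,98),('case corner NE',386,190,62),('NW',321,180,62)]: print(n,at(c,u,v,z))
E
```

```text
knob [581.73673383  56.46992401 125.        ]
keeper [488.25718061 -20.34726556  88.        ]
grip [459.78295411 -98.89686393  98.        ]
case corner NE [ 594.34098246 -192.53448683   62.        ]
NW [618.58813481 -26.69163599  62.        ]
```

View pics/z1.png

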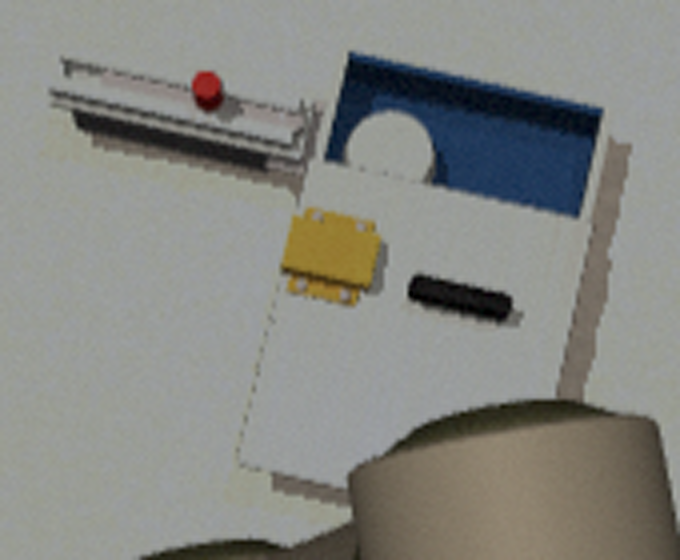

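The zoom shows the case's +x edge from (348,52) to (605,108), the grip block around (460,295), the keeper roof around (330,247) and the knob top around (207,84). I'll fit the case frame from these.

```bash
python3 - <<'E'
from h import *
c=load('top1.png')
P=lambda u,v,z: at(c,235+u/4-.4,165+v/4-.4,z)[:2]
def ang(a,b): d=P(*a)-P(*b); return np.degrees(np.arctan2(-d[0],d[1])), np.linalg.norm(d)  # yaw from a +y direction
print('case +x edge',ang((348,52,62),(605,108,62)))
print('lid +x edge',ang((303,157,68),(580,217,68)))
print('rail front',ang((52,92,86.5),(300,145,86.5)))
print('rail back',ang((62,60,86.5),(315,110,86.5)))
print('grip back',ang((415,275,98),(512,292,98)))
d=P(303,157,68)-P(240,464,68);print('lid +y edge',np.degrees(np.arctan2(d[1],d[0])),np.linalg.norm(d))
d=P(605,108,62)-P(580,217,62);print('case -y edge',np.degrees(np.arctan2(d[1],d[0])))
for n,a in dict(NW=(348,52,62),NE=(605,108,62),lidNW=(303,157,68),lidNE=(580,217,68),lidSW=(240,464,68),knob=(207,84,125),grip=(462,286,98),rail_f0=(52,92,86.5),rail_f1=(300,145,86.5),rail_b0=(62,60,86.5),rail_b1=(315,110,86.5)).items(): print(n,P(*a))
# HSV blobs
im=cv2.imread('pics/top1.png'); h=cv2.cvtColor(im,cv2.COLOR_BGR2HSV)
for n,lo,hi,roi in [('red',(0,150,60),(8,255,255),(240,165,330,220)),('red2',(172,150,60),(180,255,255),(240,165,330,220)),('yel',(15,120,80),(35,255,255),(290,205,340,250)),('blk',(0,0,0),(180,255,45),(330,225,370,250))]:
    m=cv2.inRange(h,lo,hi); x0,y0,x1,y1=roi; k=np.zeros_like(m); k[y0:y1,x0:x1]=m[y0:y1,x0:x1]
    pts=cv2.findNonZero(k)
    if pts is not None: print(n,len(pts),pts[:,0].mean(0),cv2.minAreaRect(pts), pts[:,0].min(0),pts[:,0].max(0))
E
```

```text
case +x edge (np.float64(-11.990693488553847), np.float64(167.61307178110766))
lid +x edge (np.float64(-11.820179627068155), np.float64(178.4096472053309))
rail front (np.float64(-11.667135231689848), np.float64(158.96611252592498))
rail back (np.float64(-10.79002870017313), np.float64(162.01011368025428))
grip back (np.float64(-9.416379542647169), np.float64(60.22272122370619))
lid +y edge -10.521069969718186 198.28628131063144
case -y edge -12.98992974227919
NW [624.95504838 -28.15905905]
NE [ 590.13296201 -192.11504135]
lidNW [ 5.54210646e+02 -4.04428376e-01]
lidNE [ 517.66507174 -175.03095331]
lidSW [359.2579883  35.8020707]
knob [585.23960169  58.12624712]
grip [467.00269043 -99.12874074]
rail_f0 [589.50046238 157.0623343 ]
rail_f1 [557.35344786   1.38062571]
rail_b0 [610.30166811 151.4584856 ]
rail_b1 [579.97169603  -7.68726435]
red 38 [286.         186.07894737] ((285.8793029785156, 185.94827270507812), (6.127945899963379, 6.499337196350098), 68.19859313964844) [283 183] [289 190]
red2 1 [287. 189.] ((287.0, 189.0), (0.0, 0.0), 0.0) [287 189] [287 189]
yel 382 [317.22513089 228.04450262] ((317.0882568359375, 228.64706420898438), (22.313274383544922, 21.10059928894043), 14.03624439239502) [305 217] [329 240]
blk 166 [349.63253012 239.02409639] ((349.5000305175781, 239.0), (25.706260681152344, 6.5079145431518555), 12.528807640075684) [337 234] [362 244]
```

Fitted geometry: case yaw is about -11.5° and the case origin about (510,-90). The lid is about 75 mm open and the handle is at (467,-99). These agree with the 163 mm rail length and with the keeper at lid x = 40.

Next I move behind the handle with jaws shut and tool x along case +x.

Call:
move_arm(
  rows=[
    [[-30, -40, 3, -0.9, -1], [-60, -80, 7, -1.9, -1], [-90, -120, 10, -2.8, -1], [-120, -160, 14, -3.7, -1], [-150, -200, 18, -4.6, -1], [-180, -240, 22, -5.6, -1], [-210, -280, 26, -6.5, -1], [-240, -320, 30, -7.4, -1], [-273, -361, 33, -8.3, -1], [-273, -361, 33, -9.3, -1], [-273, -361, 33, -9.3, -1], [-273, -361, 33, -9.3, -1]],
  ],
  squeeze=40,
)

```text
time_s: 1.6
eef_pos: [430.5, -91.3, 180.7]
ee_rot: [-0.001, 0.995, -0.099, -0.0]
force: [-0.2, 1.1, 0.8]
grip_width: -0.001
```

```bash
python3 - <<'E'
from h import *
s=sense(); print(s['time_s'],s['eef_pos'],s['force'],s['joints'],rot(s['ee_rot']).round(3).tolist())
a=shot('top','top2.png')['color'];b=shot('side','side2.png')['color']
a=cv2.resize(a[150:310,230:410],None,fx=2.2,fy=2.2,interpolation=3);b=cv2.resize(b[170:330,200:400],None,fx=2,fy=2.2,interpolation=3)
cv2.imwrite('pics/z2.png',np.hstack([a,b]))
E
```

```text
1.6 [430.47155352 -91.31451698 180.73983512] [-0.2472639   1.12610541  0.83132903] [-4.77031225e-01  1.57179149e-01  1.78711829e+00  8.97817426e-04
  1.19812249e+00 -2.78445525e-01] [[0.98, -0.198, -0.0], [-0.198, -0.98, 0.001], [-0.001, -0.001, -1.0]]
```

View pics/z2.png

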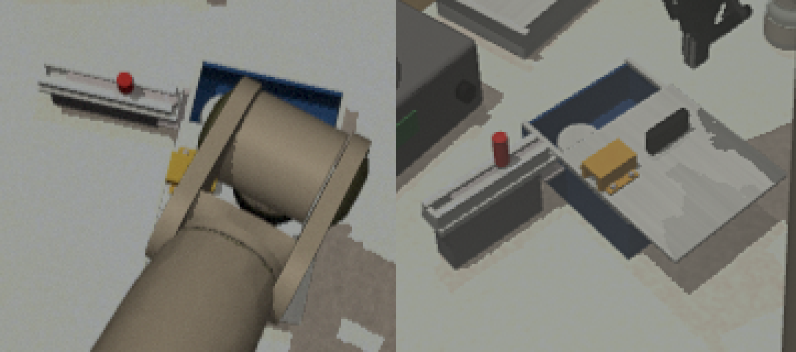

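Arm is above the lid. In the side view the handle is at about (336,223), the keeper at (307,244) and the knob top at (252,231). I'll cross-check these against the top-view fit.

```bash
python3 - <<'E'
from h import *
c=load('side2.png'); 
print('handle proj',proj(c,(467,-99,98)),'meas ~336,223'); print(at(c,336,222,98))
print('knob proj',proj(c,(585,58,125)),'meas',200+104/2,170+135/2.2); print(at(c,252,231.4,125))
t=sense()['eef_pos']+[0,0,-8]; print('tip proj',proj(c,t))
im=cv2.imread('pics/side2.png'); h=cv2.cvtColor(im,cv2.COLOR_BGR2HSV)
m=cv2.inRange(h,(0,150,60),(8,255,255))|cv2.inRange(h,(172,150,60),(180,255,255)); p=cv2.findNonZero(m[180:280,220:290])[:,0]+[220,180]; print('knob px',p.min(0),p.max(0))
E
```

```text
handle proj [334.50941738 223.58383098] meas ~336,223
[ 467.28214506 -105.81817207   98.        ]
knob proj [252.22762756 231.4914656 ] meas 252.0 231.36363636363637
[585.60850242  58.07348232 125.        ]
tip proj [347.60810725 206.90345054]
knob px [248 230] [254 234]
```

The two views agree on handle and knob to within about 2 px. Descending, then pushing.

Call:
move_arm(
  rows=[
    [[0, 0, 30, 0, -1], [0, 0, 60, 0, -1], [0, 0, 80, 0, -1], [0, 0, 90, 0, -1], [0, 0, 95, 0, -1], [0, 0, 95, 0, -1]],
  ],
)

```text
time_s: 2.45
eef_pos: [430.6, -91.5, 86.1]
ee_rot: [-0.0, 0.995, -0.099, 0.0]
force: [-0.2, -0.2, -0.5]
grip_width: -0.001
```

Call:
move_arm(
  rows=[
    [[8, 0, 0, 0, -1], [16, 0, 0, 0, -1], [24, 0, 0, 0, -1], [32, 0, 0, 0, -1], [38, 0, 0, 0, -1], [44, 0, 0, 0, -1], [50, 0, 0, 0, -1], [56, 0, 0, 0, -1], [62, 0, 0, 0, -1], [68, 0, 0, 0, -1], [74, 0, 0, 0, -1], [74, 0, 0, 0, -1]],
  ],
)

```text
time_s: 3.95
eef_pos: [503.4, -106.2, 86.0]
ee_rot: [-0.0, 0.995, -0.099, 0.0]
force: [-0.0, 0.2, -0.6]
grip_width: -0.001
```

Call:
move_arm(
  rows=[
    [[3, 0, 0, 0, -1], [6, 0, 0, 0, -1], [9, 0, 0, 0, -1]],
  ],
)

```text
time_s: 4.32
eef_pos: [512.4, -108.0, 86.0]
ee_rot: [-0.0, 0.995, -0.099, 0.0]
force: [0.8, 0.4, -0.6]
grip_width: -0.005
```

```bash
python3 - <<'E'
from h import *
b=shot('side','side3.png')['color']
cv2.imwrite('pics/z3.png',cv2.resize(b[170:300,200:400],None,fx=3.5,fy=3.5,interpolation=3))
E
```

```text
(no output)
```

View pics/z3.png

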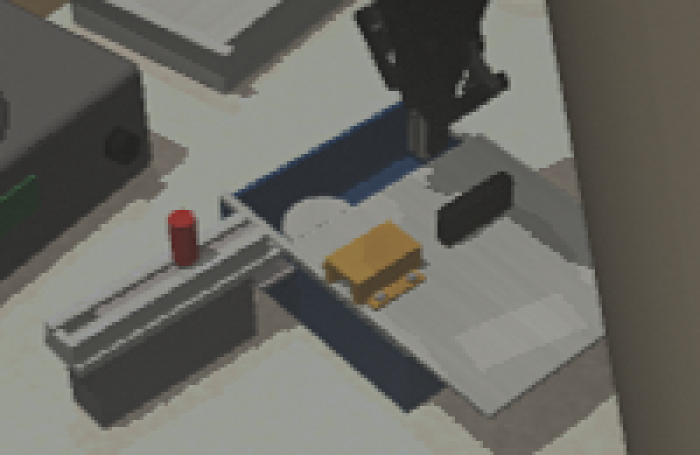

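```bash
python3 - <<'E'
from h import *
c=load('side3.png'); s=sense(); t=s['eef_pos']; print(t, s['time_s'])
for z in (78,86,97,120,151): print(z,proj(c,[t[0],t[1],z]))
print('handle old',proj(c,(467,-99,98)),proj(c,(467,-99,68)))
print('seen tip',[at(c,323,214,z) for z in (68,78,86)])
for z in (68,98): print('handle seen, ends', at(c,200+440/3.5,170+(240 if z==68 else 207)/3.5,z), at(c,200+512/3.5,170+(210 if z==68 else 175)/3.5,z))
for f in('side2.png','side3.png'):
    h=cv2.cvtColor(cv2.imread('pics/'+f),cv2.COLOR_BGR2HSV); m=cv2.inRange(h,(12,120,80),(35,255,255))[225:270,280:335]; p=cv2.findNonZero(m)[:,0]; print(f,p.mean(0)+[280,225],len(p))
E
```

```text
[ 512.71915869 -108.09092485   86.04054806] 4.375
78 [320.80937212 220.2886748 ]
86 [320.87499513 217.84129824]
97 [320.96628003 214.43687465]
120 [321.1611925  207.16771347]
151 [321.43291515 197.03395611]
handle old [334.50941738 223.58383098] [334.00734927 232.79609804]
seen tip [array([ 528.37432862, -140.40874372,   68.        ]), array([ 521.92225448, -130.73777352,   78.        ]), array([ 516.76059517, -123.00099736,   86.        ])]
handle seen, ends [471.72121396 -70.44059342  68.        ] [ 448.38446655 -125.07213282   68.        ]
handle seen, ends [472.77399521 -70.51706007  98.        ] [ 451.36602569 -126.47988423   98.        ]
side2.png [306.72058824 243.32352941] 272
side3.png [306.72027972 243.55244755] 286
```

The keeper hasn't moved, so the lid hasn't either. The fingers passed over the handle, and their visible lower end is about 18 mm higher than the stated tip. I'll look closer.

```bash
python3 - <<'E'
from h import *
b=cv2.imread('pics/side3.png'); c=load('side3.png'); t=sense()['eef_pos']
x=cv2.convertScaleAbs(b,alpha=1.8,beta=20); x=cv2.resize(x[150:250,280:380],None,fx=6,fy=6,interpolation=3)
for z in (78,97,151):
    u=proj(c,[t[0],t[1],z]); cv2.circle(x,(int((u[0]-280+.5)*6),int((u[1]-150+.5)*6)),4,(0,255,0),1)
cv2.imwrite('pics/z4.png',x)
E
```

```text
(no output)
```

View pics/z4.png

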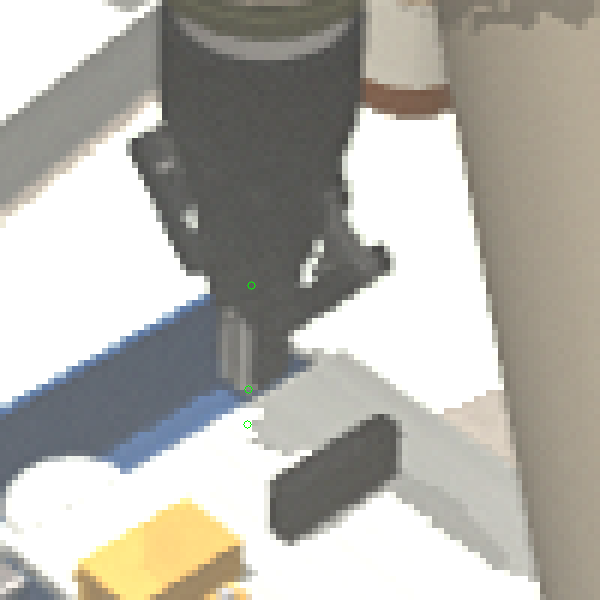

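The shut finger ends at z≈96 in the picture, where 78 was expected, so the tips sit about 10 mm above the reported TCP rather than 8 mm below it. I'll go back and descend in checked steps.

Call:
move_arm(
  rows=[
    [[0, 0, -15, 0, -1], [0, 0, -30, 0, -1], [-40, 0, -30, 0, -1], [-82, 0, -30, 0, -1], [-82, 0, -15, 0, -1], [-82, 0, 0, 0, -1], [-82, 0, 3, 0, -1], [-82, 0, 6, 0, -1], [-82, 0, 6, 0, -1]],
  ],
)

```text
time_s: 5.5
eef_pos: [432.6, -92.0, 80.4]
ee_rot: [-0.0, 0.995, -0.099, 0.001]
force: [0.1, 1.4, 0.4]
grip_width: -0.002
```

Call:
move_arm(
  rows=[
    [[0, 0, 2, 0, -1], [0, 0, 4, 0, -1], [0, 0, 5, 0, -1], [0, 0, 5, 0, -1]],
  ],
)

```text
time_s: 6.0
eef_pos: [432.5, -91.9, 75.3]
ee_rot: [-0.0, 0.995, -0.099, 0.0]
force: [0.6, 0.9, -0.3]
grip_width: 0.0
```

Call:
move_arm(
  rows=[
    [[0, 0, 2, 0, -1], [0, 0, 4, 0, -1], [0, 0, 5, 0, -1], [0, 0, 5, 0, -1]],
  ],
)

```text
time_s: 6.5
eef_pos: [432.5, -92.0, 70.3]
ee_rot: [-0.0, 0.995, -0.099, 0.0]
force: [-1.1, -0.0, 0.6]
grip_width: -0.004
```

```bash
python3 - <<'E'
from h import *
b=shot('side','side4.png')['color']; c=load('side4.png'); s=sense(); t=s['eef_pos']; print(t,s['force'])
x=cv2.convertScaleAbs(b,alpha=1.8,beta=20); x=cv2.resize(x[170:270,280:380],None,fx=6,fy=6,interpolation=3)
for z in (68,t[2]-8,t[2]+10):
    u=proj(c,[t[0],t[1],z]); cv2.circle(x,(int((u[0]-280+.5)*6),int((u[1]-170+.5)*6)),4,(0,255,0),1)
cv2.imwrite('pics/z5.png',x)
E
```

```text
[432.53694757 -91.96621236  70.33924209] [ 0.5252556  -0.61267099 -0.04885995]
```

View pics/z5.png

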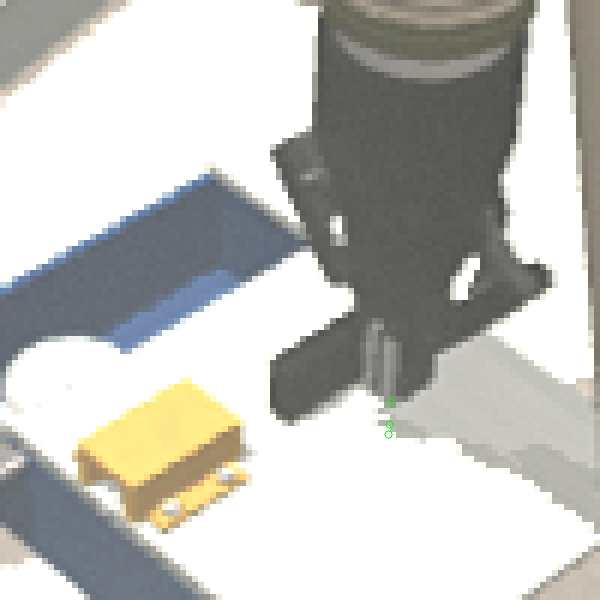

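The tip now sits at about z≈81, just behind the handle's -x face. I'll go 4 mm lower and push.

Call:
move_arm(
  rows=[
    [[0, 0, 4, 0, -1], [6, 0, 4, 0, -1], [12, 0, 4, 0, -1], [18, 0, 4, 0, -1], [24, 0, 4, 0, -1], [30, 0, 4, 0, -1], [36, 0, 4, 0, -1], [42, 0, 4, 0, -1], [48, 0, 4, 0, -1], [54, 0, 4, 0, -1], [60, 0, 4, 0, -1], [66, 0, 4, 0, -1]],
  ],
)

```text
time_s: 8.05
eef_pos: [497.6, -105.0, 66.3]
ee_rot: [-0.0, 0.995, -0.099, 0.0]
force: [-3.9, -0.6, -0.8]
grip_width: 0.003
```

Call:
move_arm(
  rows=[
    [[3, 0, 0, 0, -1], [6, 0, 0, 0, -1], [9, 0, 0, 0, -1], [12, 0, 0, 0, -1]],
  ],
)

```text
time_s: 8.55
eef_pos: [509.5, -107.5, 66.3]
ee_rot: [-0.0, 0.995, -0.099, 0.0]
force: [-3.5, -1.3, -0.4]
grip_width: 0.001
```

Call:
move_arm(
  rows=[
    [[2, 0, 0, 0, -1], [4, 0, 0, 0, -1], [6, 0, 0, 0, -1]],
  ],
)

```text
time_s: 8.93
eef_pos: [515.5, -108.7, 66.3]
ee_rot: [-0.0, 0.995, -0.099, 0.0]
force: [-4.3, -1.7, 0.3]
grip_width: -0.002
```

```bash
python3 - <<'E'
from h import *
shot('side','side5.png'); c=load('side5.png')
h=cv2.cvtColor(cv2.imread('pics/side5.png'),cv2.COLOR_BGR2HSV); m=cv2.inRange(h,(12,120,80),(35,255,255))[205:270,250:335]; p=cv2.findNonZero(m)[:,0]; q=p.mean(0)+[250,205]
d=at(c,*q,80)-at(c,306.72,243.4,80); ex=np.array([.98,-.199,0]); print(q,len(p),'moved',d,d@ex, sense()['eef_pos'],sense()['force'])
E
```

```text
[286.83269962 227.80608365] 263 moved [ 70.3936989  -14.94996075   0.        ] 71.96086710576799 [ 515.69390894 -108.70383284   66.36449604] [-3.10334776 -2.12074148 -0.90368048]
```

Call:
move_arm(
  rows=[
    [[1, 0, 0, 0, -1], [2, 0, 0, 0, -1], [2, 0, 0, 0, -1]],
  ],
)

```text
time_s: 9.35
eef_pos: [517.8, -109.1, 66.4]
ee_rot: [-0.0, 0.995, -0.099, 0.001]
force: [-2.3, -1.9, -0.2]
grip_width: -0.001
```

Call:
move_arm(
  rows=[
    [[1, 0, 0, 0, -1], [2, 0, 0, 0, -1], [2, 0, 0, 0, -1]],
  ],
)

```text
time_s: 9.72
eef_pos: [519.2, -109.3, 66.3]
ee_rot: [-0.001, 0.995, -0.099, -0.0]
force: [-6.8, -0.5, 1.9]
grip_width: 0.002
```

Call:
move_arm(
  rows=[
    [[1, 0, 0, 0, -1], [2, 0, 0, 0, -1], [2, 0, 0, 0, -1]],
  ],
)

```text
time_s: 10.1
eef_pos: [519.3, -109.3, 66.3]
ee_rot: [-0.001, 0.995, -0.099, -0.003]
force: [-14.3, -1.1, 7.2]
grip_width: 0.003
```

The lid is on its end stop: the TCP has stalled at 519.3, the force has risen to 14 N, and the lid has travelled about 75 mm. I'm backing off, lifting, and going to the +y side of the knob.

Call:
move_arm(
  rows=[
    [[-6, 0, 0, 0, -1], [-6, 0, -40, 0, -1], [-6, 0, -80, 0, -1], [0, -10, -100, 0, -1], [10, -60, -100, 0, -1], [20, -110, -100, 0, -1], [25, -160, -100, 0, -1], [31, -217, -100, 0, -1], [31, -217, -100, 0, -1], [31, -217, -60, 0, -1], [31, -217, -40, 0, -1], [31, -217, -40, 0, -1]],
  ],
)

```text
time_s: 11.6
eef_pos: [592.1, 96.6, 105.3]
ee_rot: [-0.001, 0.995, -0.099, -0.004]
force: [-0.2, 0.1, 0.6]
grip_width: 0.0
```

```bash
python3 - <<'E'
from h import *
s=sense(); t=s['eef_pos']; print(t,s['force'])
a=shot('top','top6.png')['color'];b=shot('side','side6.png')['color']
c=load('side6.png')
a=cv2.resize(a[150:250,250:390],None,fx=3,fy=3,interpolation=3)
b=cv2.resize(b[175:275,210:340],None,fx=3,fy=3,interpolation=3)
for z in (t[2]+11,):
    u=proj(c,[t[0],t[1],z]); cv2.circle(b,(int((u[0]-210+.5)*3),int((u[1]-175+.5)*3)),3,(0,255,0),1)
cv2.imwrite('pics/z6.png',cv2.convertScaleAbs(np.hstack([a[:,:400],b]),alpha=1.5,beta=10))
h=cv2.cvtColor(cv2.imread('pics/side6.png'),cv2.COLOR_BGR2HSV); m=cv2.inRange(h,(12,120,80),(35,255,255))[205:270,250:335]; p=cv2.findNonZero(m)[:,0]; print('keeper px',p.mean(0)+[250,205],len(p))
d=at(c,*(p.mean(0)+[250,205]),80)-at(c,306.72,243.4,80); print('moved',np.linalg.norm(d))
E
```

```text
[592.14510257  96.60348365 105.31270127] [-0.24060892  0.12759749  0.64703218]
keeper px [285.98360656 226.76639344] 244
moved 76.18219445560605
```

View pics/z6.png

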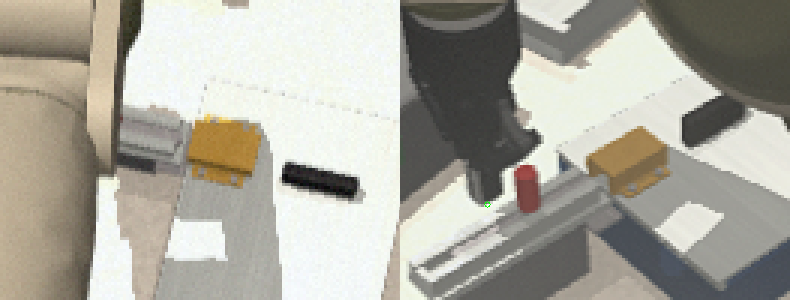

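The lid is shut (keeper moved 76 mm and is in line with the rail). The fingers are on the knob's +y side with the tip at z≈116. I'll lower 18 mm and approach.

Call:
move_arm(
  rows=[
    [[0, 0, 8, 0, -1], [0, 0, 14, 0, -1], [0, 0, 18, 0, -1], [0, 0, 18, 0, -1], [0, 5, 18, 0, -1], [0, 10, 18, 0, -1], [0, 14, 18, 0, -1], [0, 14, 18, 0, -1]],
  ],
)

```text
time_s: 12.7
eef_pos: [590.5, 82.7, 89.5]
ee_rot: [-0.001, 0.995, -0.1, -0.002]
force: [0.4, -0.2, 1.0]
grip_width: -0.004
```

Call:
move_arm(
  rows=[
    [[0, 2, 0, 0, -1], [0, 4, 0, 0, -1], [0, 6, 0, 0, -1], [0, 8, 0, 0, -1], [0, 10, 0, 0, -1]],
  ],
)

```text
time_s: 13.32
eef_pos: [588.5, 72.8, 89.5]
ee_rot: [-0.001, 0.995, -0.1, -0.002]
force: [0.1, 1.9, -0.2]
grip_width: 0.004
```

Call:
move_arm(
  rows=[
    [[0, 2, 0, 0, -1], [0, 4, 0, 0, -1], [0, 6, 0, 0, -1], [0, 8, 0, 0, -1]],
  ],
)

```text
time_s: 13.82
eef_pos: [586.9, 64.8, 89.5]
ee_rot: [-0.001, 0.995, -0.1, -0.002]
force: [0.5, 0.6, 0.6]
grip_width: 0.002
```

```bash
cat >> h.py <<'E'
def knob(f):
    c=shot('side',f); h=cv2.cvtColor(c['color'],cv2.COLOR_BGR2HSV)
    m=cv2.inRange(h,(0,130,50),(8,255,255))|cv2.inRange(h,(172,130,50),(180,255,255))
    p=cv2.findNonZero(m[190:280,225:330])[:,0]+[225,190]; s=sense()
    print('knob px',p.min(0),p.max(0),p.mean(0),len(p)); q=at(c,*p.mean(0),107); print('knob',q,'tcp',s['eef_pos'],'F',s['force'],s['time_s']); return c['color']
E
python3 - <<'E'
from h import *
x=cv2.imread('pics/side1.png'); h=cv2.cvtColor(x,cv2.COLOR_BGR2HSV); m=cv2.inRange(h,(0,130,50),(8,255,255))|cv2.inRange(h,(172,130,50),(180,255,255)); p=cv2.findNonZero(m[190:280,225:330])[:,0]+[225,190]; print(p.mean(0),len(p),at(load('side1.png'),*p.mean(0),107))
knob('side7.png')
E
```

```text
[250.76190476 234.19047619] 42 [595.70107097  53.05290232 107.        ]
knob px [257 230] [260 235] [258.5 231.8] 10
knob [586.73983462  36.5358588  107.        ] tcp [586.8565016   64.61265953  89.46361901] F [-0.13001069  0.39418077  0.27266615] 13.875
```

The knob is moving with the finger at 1–2 N. Now creeping.

Call:
move_arm(
  rows=[
    [[0, 1.5, 0, 0, -1], [0, 3, 0, 0, -1], [0, 4.5, 0, 0, -1], [0, 6, 0, 0, -1]],
  ],
)

```text
time_s: 14.38
eef_pos: [585.6, 58.7, 89.5]
ee_rot: [-0.001, 0.995, -0.1, -0.002]
force: [-0.4, 1.2, 0.4]
grip_width: -0.007
```

Call:
move_arm(
  rows=[
    [[0, 1, 0, 0, -1], [0, 2, 0, 0, -1], [0, 3, 0, 0, -1]],
  ],
)

```text
time_s: 14.75
eef_pos: [585.1, 55.7, 89.5]
ee_rot: [-0.001, 0.995, -0.1, -0.002]
force: [0.4, 2.1, -0.3]
grip_width: -0.0
```

Call:
move_arm(
  rows=[
    [[0, 1, 0, 0, -1], [0, 2, 0, 0, -1], [0, 3, 0, 0, -1]],
  ],
)

```text
time_s: 15.12
eef_pos: [584.4, 52.7, 89.5]
ee_rot: [-0.001, 0.995, -0.1, -0.002]
force: [0.3, 0.8, 1.1]
grip_width: -0.002
```

Call:
move_arm(
  rows=[
    [[0, 1, 0, 0, -1], [0, 2, 0, 0, -1], [0, 3, 0, 0, -1]],
  ],
)

```text
time_s: 15.5
eef_pos: [583.8, 49.7, 89.5]
ee_rot: [-0.001, 0.995, -0.1, -0.002]
force: [-0.1, 1.7, 1.2]
grip_width: -0.003
```

Call:
move_arm(
  rows=[
    [[0, 1, 0, 0, -1], [0, 2, 0, 0, -1], [0, 3, 0, 0, -1]],
  ],
)

```text
time_s: 15.88
eef_pos: [583.3, 46.7, 89.5]
ee_rot: [-0.001, 0.995, -0.1, -0.002]
force: [1.1, 1.6, 1.4]
grip_width: 0.002
```

Call:
move_arm(
  rows=[
    [[0, 1, 0, 0, -1], [0, 2, 0, 0, -1], [0, 3, 0, 0, -1]],
  ],
)

```text
time_s: 16.25
eef_pos: [582.7, 43.7, 89.6]
ee_rot: [-0.001, 0.995, -0.1, -0.002]
force: [-0.4, 1.3, 1.7]
grip_width: -0.001
```

Call:
move_arm(
  rows=[
    [[0, 1, 0, 0, -1], [0, 2, 0, 0, -1], [0, 3, 0, 0, -1]],
  ],
)

```text
time_s: 16.62
eef_pos: [582.1, 40.8, 89.6]
ee_rot: [-0.001, 0.995, -0.1, -0.002]
force: [-0.4, 3.1, 1.8]
grip_width: -0.001
```

```bash
python3 - <<'E'
from h import *
knob('side8.png')
E
```

```text
knob px [266 225] [268 229] [267.14285714 226.28571429] 7
knob [582.88114043  10.33902187 107.        ] tcp [582.12497471  40.62938281  89.63924651] F [-0.36093249  2.68147872  1.57352421] 16.675
```

Call:
move_arm(
  rows=[
    [[0, 1, 0, 0, -1], [0, 2, 0, 0, -1]],
  ],
)

```text
time_s: 16.92
eef_pos: [581.9, 39.4, 89.8]
ee_rot: [-0.002, 0.995, -0.1, -0.001]
force: [2.4, 10.1, 2.4]
grip_width: 0.001
```

Stop found (10 N). Holding with a small steady lead.

Call:
move_arm(
  rows=[
    [[0, 1, 0, 0, -1]],
  ],
)

```text
time_s: 17.05
eef_pos: [581.9, 39.5, 89.9]
ee_rot: [-0.003, 0.995, -0.1, -0.001]
force: [2.0, 8.8, 0.5]
grip_width: -0.004
```

Call:
move_arm(
  rows=[
    [[0, 1.5, 0, 0, -1], [0, 1.5, 0, 0, -1]],
  ],
)

```text
time_s: 17.3
eef_pos: [581.9, 39.5, 89.9]
ee_rot: [-0.004, 0.995, -0.1, -0.001]
force: [2.8, 9.7, 1.1]
grip_width: -0.003
```

Call:
move_arm(
  rows=[
    [[0, 2, 0, 0, -1], [0, 2, 0, 0, -1], [0, 2, 0, 0, -1]],
  ],
)

```text
time_s: 17.68
eef_pos: [581.8, 39.5, 89.9]
ee_rot: [-0.006, 0.995, -0.1, -0.0]
force: [3.4, 13.7, 1.0]
grip_width: 0.004
```

Call:
move_arm(
  rows=[
    [[0, 1.9, 0, 0, -1], [0, 1.9, 0, 0, -1], [0, 1.9, 0, 0, -1], [0, 1.9, 0, 0, -1], [0, 1.9, 0, 0, -1], [0, 1.9, 0, 0, -1]],
  ],
)

```text
time_s: 18.42
eef_pos: [581.8, 39.6, 90.0]
ee_rot: [-0.008, 0.995, -0.099, 0.0]
force: [4.1, 12.1, 0.7]
grip_width: -0.002
```

A steady 12–14 N was held for over 1 s. Now releasing and lifting away.

Call:
move_arm(
  rows=[
    [[0, 0, 0, 0, -1], [0, -8, 0, 0, -1], [0, -25, 0, 0, -1], [0, -30, -30, 0, -1], [0, -30, -70, 0, -1], [0, -60, -90, 0, -1], [0, -100, -90, 0, -1], [0, -100, -90, 0, -1]],
  ],
)

```text
time_s: 19.42
eef_pos: [601.3, 139.2, 181.4]
ee_rot: [-0.008, 0.995, -0.098, 0.0]
force: [-0.1, -0.9, -0.8]
grip_width: -0.001
```

```bash
python3 - <<'E'
from h import *
b=knob('side9.png'); a=shot('top','top9.png')['color']
h=cv2.cvtColor(b,cv2.COLOR_BGR2HSV); m=cv2.inRange(h,(12,120,80),(35,255,255))[205:270,250:335]; p=cv2.findNonZero(m)[:,0]; print('keeper',p.mean(0)+[250,205],len(p))
a=cv2.resize(a[150:250,250:390],None,fx=3,fy=3,interpolation=3);b=cv2.resize(b[175:275,210:340],None,fx=3,fy=3,interpolation=3)
cv2.imwrite('pics/z9.png',cv2.convertScaleAbs(np.hstack([a,b]),alpha=1.5,beta=10)[:,:800])
E
```

```text
knob px [263 222] [268 226] [265.36 224.2 ] 25
knob [590.88543334   7.22662375 107.        ] tcp [601.17783464 137.73472828 181.13386836] F [-0.47536459 -0.42385594 -0.30095112] 19.475
keeper [285.96624473 226.41772152] 237
```

View pics/z9.png

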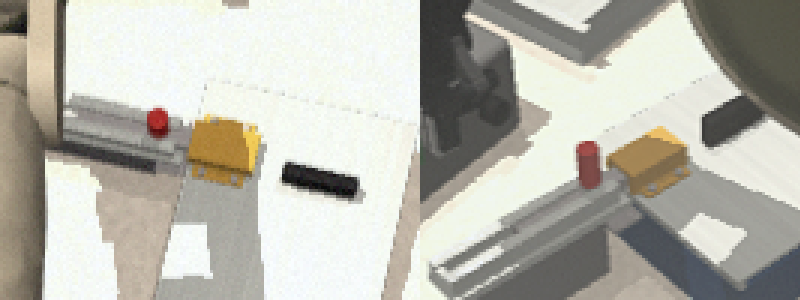

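The case is shut and bolted. The knob now stands about 25 mm from the keeper mouth, so the tip is about 35 mm inside, and the arm is clear. Handing in.

```bash
python3 -c "
from h import *
print(ctrl.finish_job())"
```

```text
the job is handed in; nothing more can be done
None
```

The lid is shut and bolted, and I handed the job in at about 19.5 s of the 54 s allowed; the hand-in gives no verdict.

- **Lid:** I pushed the grip block until the lid met its end stop. The arm stalled at about 14 N, and the keeper had moved about 76 mm against the roughly 75 mm opening I had estimated. The keeper had not moved when I looked again at the end.
- **Bolt:** I crept it in by the knob at 1–3 N until the stop met it. I then held 12–14 N at the wrist for about 1 s, and that was the highest push I read.
- **Final check:** The last pictures show the tip about 35 mm inside the keeper, give or take a few millimetres. The arm is clear and wrist force is near zero.
- **What disagreed:** The shut fingertips were about 10 mm above the reported TCP, not 8 mm ahead of it as stated. My first lid push therefore passed just over the grip block without contact; I went back, lowered the tool and repeated it.
- **Not checked:** I did not measure the bystanders and tins again afterwards. The force between bolt and keeper is inferred from the wrist reading, and I did not measure how well the tip is centred in the bore.

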